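# Lift the resin tin off the bench scale by its bail

### The arm

A 7-joint arm with a two-finger parallel gripper is mounted at the origin on the work surface. World frame = base frame: x ahead of the robot, y to its left, z up, the work surface at z = 0. Lengths are in m, angles in rad, forces in N, time in s.
With the tool pointing down it reaches from about 0.4 to 0.85 m from the base axis. Payload 6.9 kg.
Tool frame: the origin (TCP) lies at the very end of the fingers, on their centre line; the grasp point (between the pads) lies 19 mm behind it; z points along the fingers, x is the direction in which the jaws open and shut, and the axes are right-handed (so a half turn about z gives the same grasp; the last joint's range is limited). The gripper opens to 85 mm and grips with 20 to 120 N. Pads are 22 mm wide; open, the fingers measure 114 mm over their backs; the gripper's body (76 mm by 85 mm) begins 54 mm behind the grasp point. The pads swing forward as they close: fully open they stand 13 mm farther back than shut.
Start: joints at [-1.181, 0.507, -0.238, 1.5, 0.126, 1.149, -0.155], TCP at [0.176, 0.6, 0.231] pointing down, gripper open.
Joint ranges: [-3.08, 3.08], [-0.24, 2.05], [-1.43, 1.35], [0, 2.5], [-1.52, 4.66], [0.17, 1.96], [-2.89, 2.89]. Speed limits (rad/s): [2.39, 2.39, 3.14, 3.14, 3.14, 3.14, 3.14].

### API

Orientations are given as a unit quaternion [w, x, y, z].
In Python, from bench import bot gives the robot as it stands. The module is installed in compiled form; this text tells all that it offers.
- The arm moves only by the shell command python3 -m jog 'ROWS' [FORCE]. ROWS is JSON, a list of rows, each a list of 3 entries, a list of its own where there are three numbers: the shift along the world's x, y, z in mm, then the turn, a rotation vector about the world's x, y, z in degrees, then the gripper's target within -1 to 1 (shut at 1, half-way at 0, fully open at -1). A call has 1 to 5 rows; each row shifts and turns the commanded pose from where the row before left it; what a row does not reach is not made up. A row lasts 1/12 s, in which the tool goes at most 41.7 mm and 7.16 degrees, less where a joint would pass 70% of its speed; a pose out of reach is approached as far as the arm can. A call with a gripper value outside its range is refused whole. The fingers move at their own pace and stop on an object; FORCE is the grip in N (left out, the last holds). Time passes only in rows, so rows that do not move let the fingers close. It gives the time, the measured TCP pose, the force and the opening at its end, in the units of the state.
- bot.sense(): the state, without advancing time (a new reading comes with each control period).
- bot.snapshot(name): name is "side" or "top"; returns the picture (400x640x3 uint8, blue, green, red); there is no depth.
- bot.get_calibration(name): a dict with "K" (3x3 intrinsics, pixels), "k1" (the pictures are not rectified: a ray, as slopes to the right and down, at radius r is drawn at 1 + k1 r^2 times it, then the intrinsics apply), "R" (3x3) and "t" (3): a world point X has camera coordinates R X + t. Camera axes: x right, y down, z forward; pixel columns grow to the right and rows downward; lengths in m; the calibration is good to about 2 mm. A picture is of the moment at which its call begins. get_calibration takes no time and is no camera call.
- bot.finish_job(): hands the job in, once; it reports no verdict.
The state is a dict: "clock": time; "q": joint angles; "joint_velocities": joint speeds; "joint_torque": joint torques, N m; "tool_pos": TCP position; "eef_rot": TCP orientation; "ft_force": force on the tool from outside, world axes, zero at the start; "ft_torque": the same for the moment, N m; "grip_width": finger opening in m.
Only numpy, scipy, OpenCV 4.12 (cv2) and the standard library are available. Lean on these libraries where they do the work, as an engineer would, in place of code of your own. Each camera call takes 0.05 s, during which the arm holds its last target.

### The job

The tin on the bench scale has been weighed: clear the scale. Raise the tin's folded-down wire bail upright while the tin stays standing on the scale, then lift the tin by the bail, carry it upright round the other things on the bench without disturbing them, and set it gently down, flat inside the rim of the round drip saucer.

Things in the scene. Friction and masses are not known exactly. Their poses are not given: they have to be found in the camera images.
- tin: closed steel lever-lid tin with a plain paper label, the only one with a wire bail; 95 mm diameter, 118 mm high, 0.4 to 0.85 kg, too wide for most grippers, standing loose on the scale's platter. Origin: centre of its underside; z up its axis. The bail's two ears are 100 mm above the underside, at y = +52 and y = -52 mm (104 mm over the bail wire at the ears, 110 mm overall). At joint bail = 0 the bail points along the tin's x axis.
- bail (a joint): hinge of the bail at the tin's ears (axis along the tin's y, 100 mm above its underside), rad: 0 = bail level, pointing out along the tin's x; pi/2 = upright over the tin; negative = hanging below level; limits -0.45 and 3.59. Starts folded down on the x side, between -0.1 and 0.45 (a few degrees below to 25 degrees above level). It is stiff enough (about 0.05 N m) to stay where it is left.
- bail_grip (a point): centre of the black plastic roller grip at the crown of the bail: a cylinder 16 mm in diameter and 70 mm long that turns easily on the wire (a tin hanging from it can swing about it, once in 0.8 s, and settles in some seconds). The wire is 4.4 mm thick. This point is 92 mm from the hinge axis, on the bail's middle line. Axes are the bail's: x from the hinge towards the grip, y along the roller. With the bail level, 36 mm is free between the roller and the tin's wall.
- scale: bench scale, fixed, grey housing with a steel platter 170 x 170 mm whose flat top is 55 mm above the bench; housing 225 (x) x 190 (y) mm, 38 mm high, reaching from x = -135 to +90 mm, its small display on the -x side. Origin: on the bench under the platter's centre; z up.
- saucer: round sheet-metal drip saucer, fixed to the bench: floor 3 mm above the bench, inside radius 57 mm at the floor, widening to 64 mm at the rim, 14 mm high, outside radius 67 mm. Origin: centre of its underside, on the bench.
- spray: spray bottle, 74 mm diameter, 226 mm high, its trigger head reaching 55 mm from its axis along its -x; loose, to be left alone. Origin: centre of its underside.
- brushpot: metal pot of brushes, 80 mm diameter, 231 mm high over the brushes, which lean out to 43 mm from its axis; loose, to be left alone. Origin: centre of its underside.
- spool: spool of solder, 72 mm diameter, 60 mm high; loose, to be left alone. Origin: centre of its underside.
- board: board of finish samples, 240 mm wide (y), 120 mm high, leaning back on a foot, 100 mm deep; loose, to be left alone. Origin: on the bench, at the middle of its lower front edge; it extends from about x = -10 to +95 mm.

How it is judged:
By the outcome, as a careful person would: the job done as asked, in the order asked, and still so for the second after the job is handed in, with the robot touching nothing.
It also fails if it takes over 61 s, if anything falls off the work surface, if the arm or the gripper's body presses on something with over 40 N, if the wrist force passes 120 N, or if a joint passes its speed limit or range.

## Working session

There is one attempt and no reset: what is moved stays moved. The work goes in short steps, Python scripts to look and compute and a shell command to move; the robot and the scene stay as the last step left them, time stands still between calls to the robot, and variables do not carry over. Pictures are saved under pics/ and viewed, and the job is handed in when it is done.

```bash
mkdir -p pics
python3 - <<'E'
from bench import bot
import cv2
s=bot.sense(); print({k:s[k] for k in ('clock','tool_pos','eef_rot','grip_width','ft_force')})
for n in ('side','top'):
    cv2.imwrite(f'pics/{n}0.png',bot.snapshot(n)); print(n,bot.get_calibration(n))
E
```

```text
{'clock': 0.0, 'tool_pos': array([0.17556232, 0.59931784, 0.23039786]), 'eef_rot': array([ 5.56217500e-04,  8.00309942e-01,  5.99585841e-01, -7.11807210e-04]), 'grip_width': 0.08525300120034393, 'ft_force': array([ 0.20354673, -0.57178461,  0.39877469])}
side {'K': array([[512.58663966,   0.        , 322.70338689],
       [  0.        , 512.58663966, 202.89024567],
       [  0.        ,   0.        ,   1.        ]]), 'k1': -0.14541395793522963, 'R': array([[ 0.99203196, -0.12508132, -0.015075  ],
       [-0.08594368, -0.58437642, -0.80691876],
       [ 0.09212099,  0.8017848 , -0.59047003]]), 't': array([-0.58704932,  0.15119818,  1.38331386])}
top {'K': array([[517.22615564,   0.        , 319.82325772],
       [  0.        , 517.22615564, 188.28227249],
       [  0.        ,   0.        ,   1.        ]]), 'k1': -0.05689878819247863, 'R': array([[-0.06922139, -0.99758738, -0.00527416],
       [-0.97226146,  0.06864619, -0.22359643],
       [ 0.22341902, -0.01034979, -0.97466754]]), 't': array([0.02755642, 0.58710793, 1.06824325])}
```

View pics/side0.png

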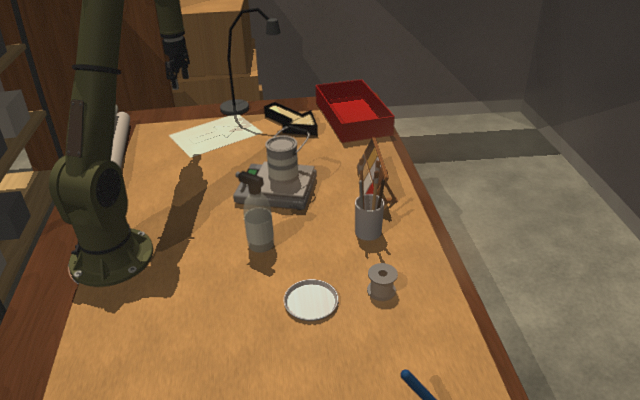

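View pics/top0.png

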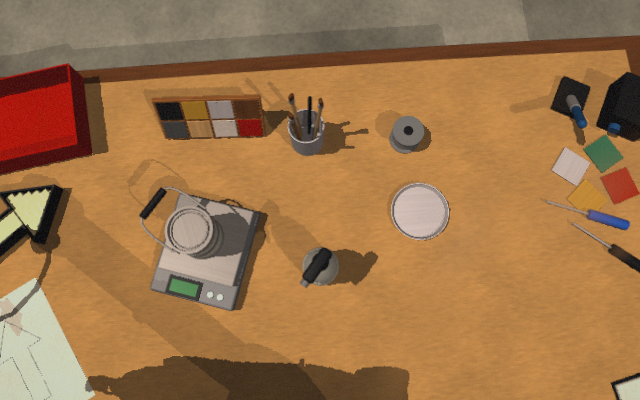

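```bash
cat > h.py <<'E'
import numpy as np, cv2
from bench import bot
def ray(cam,u,v):
    c=bot.get_calibration(cam);K=c['K']
    d=cv2.undistortPoints(np.array([[[u,v]]],float),K,np.array([c['k1'],0,0,0,0.]),None,None,None)[0,0] if 0 else None
    p=np.array([(u-K[0,2])/K[0,0],(v-K[1,2])/K[1,1]]); q=p.copy()
    for _ in range(30): q=p/(1+c['k1']*(q@q))
    R=np.array(c['R']);t=np.array(c['t'])
    return -R.T@t, R.T@np.array([q[0],q[1],1.])
def atz(cam,u,v,z):
    o,d=ray(cam,u,v); return o+d*(z-o[2])/d[2]
def tri(a,b):
    o1,d1=ray('side',*a);o2,d2=ray('top',*b)
    d1/=np.linalg.norm(d1);d2/=np.linalg.norm(d2)
    s=np.linalg.lstsq(np.stack([d1,-d2],1),o2-o1,rcond=None)[0]
    p,q=o1+d1*s[0],o2+d2*s[1]; return (p+q)/2,np.linalg.norm(p-q)
def proj(cam,X):
    c=bot.get_calibration(cam);K=c['K'];x=np.array(c['R'])@np.array(X,float)+np.array(c['t'])
    q=x[:2]/x[2];q=q*(1+c['k1']*(q@q));return q*[K[0,0],K[1,1]]+K[:2,2]
def crop(src,dst,x0,y0,w,h,f):
    im=cv2.imread(src)[y0:y0+h,x0:x0+w]; im=cv2.resize(im,None,fx=f,fy=f,interpolation=cv2.INTER_CUBIC)
    for i in range(0,w,10):
        cv2.line(im,(i*f,0),(i*f,6 if i%50 else 14),(0,255,255),1)
        if (x0+i)%20==0: cv2.putText(im,str(x0+i),(i*f,24),0,.4,(0,255,255),1)
    for i in range(0,h,10):
        cv2.line(im,(0,i*f),(6,i*f),(0,255,255),1)
        if (y0+i)%20==0: cv2.putText(im,str(y0+i),(8,i*f+4),0,.4,(0,255,255),1)
    cv2.imwrite(dst,im)
E
python3 - <<'E'
from h import *
crop('pics/top0.png','pics/t0a.png',120,170,160,120,5)
crop('pics/side0.png','pics/s0a.png',220,120,120,100,6)
E
```

```text
(no output)
```

View pics/t0a.png

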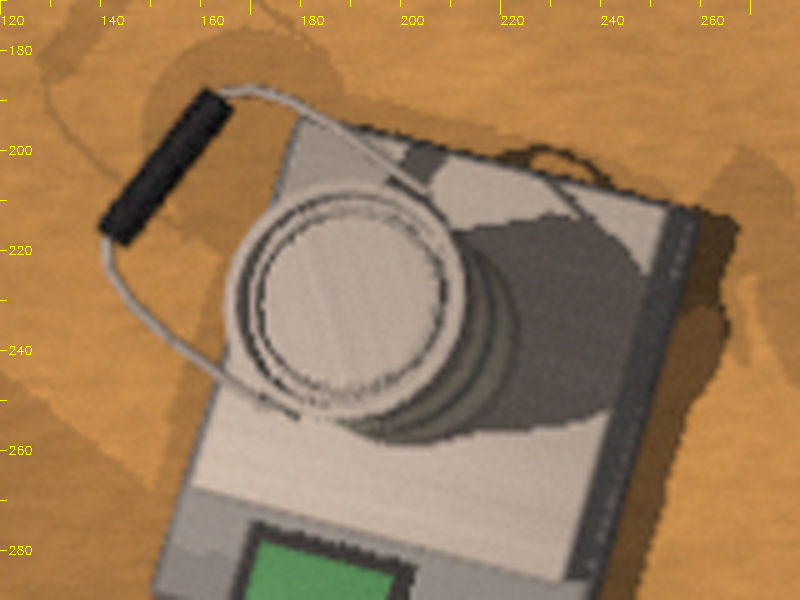

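View pics/s0a.png

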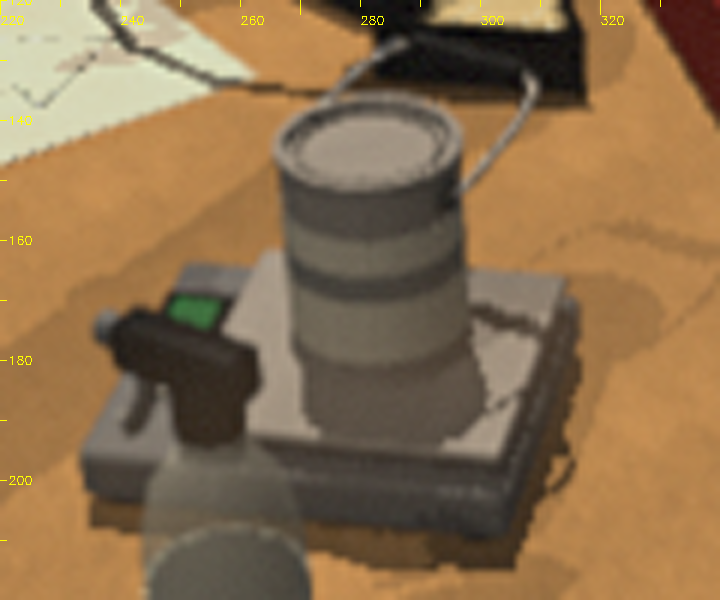

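```bash
python3 - <<'E'
from h import *
np.set_printoptions(precision=4,suppress=True)
L=atz('top',188.7,230.5,.173);print('lid top',L, 'diam', np.linalg.norm(atz('top',165,230,.173)-atz('top',212.3,230,.173)))
print('lid side',atz('side',281.5,143.5,.173))
print('grip',tri((297,128.7),(151.7,203.3)))
a,b=(162,190),(142.3,216.5)
for z in (.16,.18,.2):
  A,B=atz('top',*a,z),atz('top',*b,z); C=(A+B)/2;d=A-B;n=np.hypot(*d[:2])
  print(z,C,n, 'roller yaw',np.degrees(np.arctan2(d[1],d[0])),'dir from tin',np.degrees(np.arctan2(*(C-L)[1::-1])),np.linalg.norm((C-L)[:2]), proj('side',C))
print('saucer',atz('top',420,211.5,.014),atz('side',311.5,300,.014))
print('spool',atz('top',408,132,.06),atz('side',382.5,272,.06))
print('spray top',proj('top',[0,0,0]),atz('top',320,266,.1),tri((252,180),(318,264)))
print('brush',atz('top',306,132,.1))
for u,v in ((184,193),(262,212),(232,310),(151,290)): print('scale',atz('top',u,v,.038))
for u,v in ((155,100),(262,96),(264,136),(170,139)): print('board',atz('top',u,v,.06))
E
python3 - <<'E'
import sys; sys.path.insert(0,'.')
from h import *
crop('pics/top0.png','pics/t0b.png',280,80,180,170,4)
crop('pics/side0.png','pics/s0b.png',230,130,180,200,3)
E
```

```text
lid top [0.4967 0.2495 0.173 ] diam 0.09339793784906511
lid side [0.5017 0.2498 0.173 ]
grip (array([0.5544, 0.3199, 0.1816]), np.float64(0.0002658787138405807))
0.16 [0.5592 0.3259 0.16  ] 0.06532458081009493 roller yaw -37.69346460476375 dir from tin 50.725694993180824 0.09878364021246666 [298.633  133.8308]
0.18 [0.5548 0.3195 0.18  ] 0.06403434945710143 roller yaw -37.693464604763726 dir from tin 50.3137322526587 0.09096035145858172 [297.1196 129.2396]
0.2 [0.5504 0.313  0.2   ] 0.06274411810410783 roller yaw -37.693464604763754 dir from tin 49.82426837927475 0.08314264993569837 [295.5746 124.5524]
saucer [ 0.5295 -0.2379  0.014 ] [ 0.5344 -0.2405  0.014 ]
spool [ 0.7056 -0.222   0.06  ] [ 0.7119 -0.2163  0.06  ]
spray top [332.9358 467.654 ] [ 0.4161 -0.0021  0.1   ] (array([0.4129, 0.0015, 0.2139]), np.float64(0.0031273335966437873))
brush [0.7079 0.0082 0.1   ]
scale [0.6048 0.2929 0.038 ]
scale [0.5491 0.1186 0.038 ]
scale [0.3399 0.1929 0.038 ]
scale [0.3936 0.3681 0.038 ]
board [0.8256 0.3532 0.06  ]
board [0.8166 0.1045 0.06  ]
board [0.7191 0.1041 0.06  ]
board [0.7277 0.3181 0.06  ]
```

```bash
ls pics
```

```text
s0a.png
s0b.png
side0.png
t0a.png
t0b.png
top0.png
```

View pics/t0b.png

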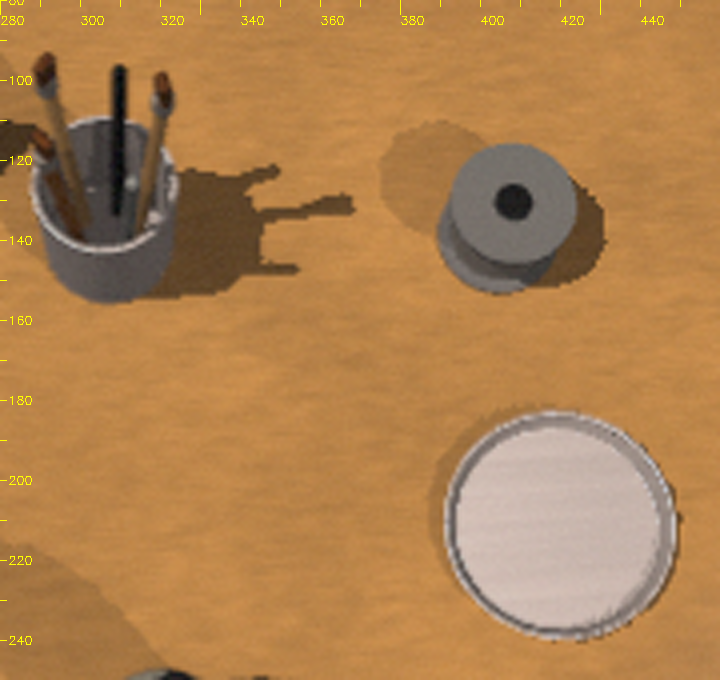

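View pics/s0b.png

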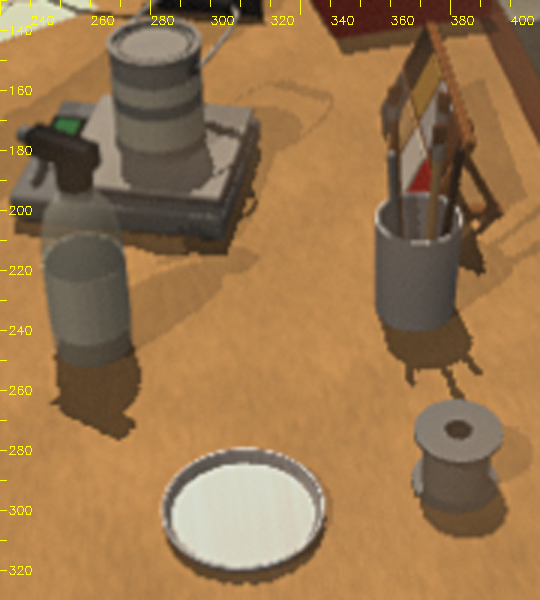

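Run:
```python
from h import *
np.set_printoptions(precision=4,suppress=True)
b=atz('side',234,108,0.0);print('lamp base',b)
for p in ((229,60),(232,30),(258,10),(272,25)):
  o,d=ray('side',*p)
  for y in (b[1]-.05,b[1],b[1]+.05): print(p,o+d*(y-o[1])/d[1])
print('box',atz('top',60,186,.03))
T=np.array([.17556,.59932,.2304]);print(proj('side',T),proj('top',T))
```

```text
lamp base [0.3293 0.8909 0.    ]
(229, 60) [0.3352 0.8409 0.2289]
(229, 60) [0.3318 0.8909 0.2108]
(229, 60) [0.3284 0.9409 0.1927]
(232, 30) [0.359  0.8409 0.3463]
(232, 30) [0.3562 0.8909 0.3313]
(232, 30) [0.3534 0.9409 0.3162]
(258, 10) [0.4623 0.8409 0.4155]
(258, 10) [0.4621 0.8909 0.4022]
(258, 10) [0.462  0.9409 0.3889]
(272, 25) [0.5105 0.8409 0.3553]
(272, 25) [0.5116 0.8909 0.3405]
(272, 25) [0.5127 0.9409 0.3256]
box [0.6436 0.5843 0.03  ]
[181.0648  87.5694] [-11.6452 418.8691]
```

```bash
python3 -c "
from h import *
crop('pics/side0.png','pics/s0c.png',150,0,160,140,5)"
```

```text
(no output)
```

View pics/s0c.png

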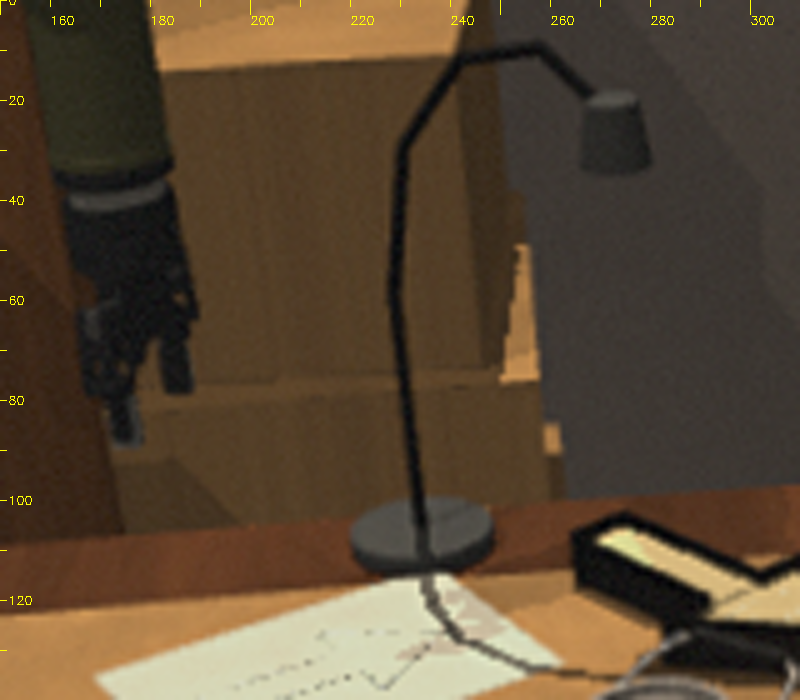

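```bash
python3 -m jog '[[[20,-10,12],[0,0,-5.5],0.25],[[25,-15,12],[0,0,-5.5],0.25],[[25,-15,12],[0,0,-5.5],0.25],[[25,-15,12],[0,0,-5.5],0.25],[[25,-15,12],[-4.7,3.7,0],0.25]]' 20
python3 -m jog '[[[25,-15,0],[-4.7,3.7,0],0.25],[[25,-15,0],[-4.7,3.7,0],0.25],[[25,-15,0],[-4.7,3.7,0],0.25],[[25,-15,0],[-4.7,3.7,0],0.25],[[25,-15,0],[0,0,0],0.25]]'
python3 -m jog '[[[25,-15,0],[0,0,0],0.25],[[25,-15,0],[0,0,0],0.25],[[25,-15,0],[0,0,0],0.25],[[25,-15,0],[0,0,0],0.25],[[20,-10,0],[0,0,0],0.25]]'
python3 - <<'E'
from h import *
np.set_printoptions(precision=4,suppress=True)
from scipy.spatial.transform import Rotation as Ro
s=bot.sense();print(s['tool_pos'],s['grip_width'],s['q'],s['joint_velocities']);w,x,y,z=s['eef_rot'];print(Ro.from_quat([x,y,z,w]).as_matrix())
E
```

```text
clock: 0.52
tool_pos: [0.2935, 0.5265, 0.292]
eef_rot: [0.023, 0.899, 0.434, -0.048]
ft_force: [0.3, 2.2, 0.1]
grip_width: 0.0323
clock: 0.93
tool_pos: [0.4218, 0.4556, 0.2795]
eef_rot: [0.112, 0.869, 0.422, -0.231]
ft_force: [1.1, 1.9, -2.3]
grip_width: 0.032
clock: 1.35
tool_pos: [0.5321, 0.3723, 0.2765]
eef_rot: [0.111, 0.872, 0.422, -0.221]
ft_force: [-0.0, 0.2, -0.1]
grip_width: 0.0323
[0.5321 0.3723 0.2765] 0.032338845458812854 [-0.8008  0.866   0.292   0.8092 -0.0556  1.9631  0.3376] [ 0.2433  0.1558  0.2188 -0.2372 -0.0174  0.002   0.3984]
[[ 0.5458  0.7851 -0.2927]
 [ 0.687  -0.6193 -0.3801]
 [-0.4798  0.0064 -0.8774]]
```

```bash
python3 -m jog '[[[5,0,0],[3.2,-2.5,0],0.25],[[5,0,0],[3.2,-2.5,0],0.25],[[0,0,0],[0,0,0],0.25]]'
python3 - <<'E'
from h import *
np.set_printoptions(precision=4,suppress=True)
from scipy.spatial.transform import Rotation as Ro
s=bot.sense();print(s['tool_pos'],s['grip_width'],s['q']);w,x,y,z=s['eef_rot'];M=Ro.from_quat([x,y,z,w]).as_matrix();print(M)
for n in('side','top'):
  cv2.imwrite(f'pics/{n}1.png',bot.snapshot(n)); print(proj(n,s['tool_pos']))
crop('pics/top1.png','pics/t1a.png',90,140,160,120,5)
crop('pics/side1.png','pics/s1a.png',230,70,130,100,6)
E
```

```text
clock: 1.6
tool_pos: [0.5416, 0.3724, 0.2787]
eef_rot: [0.079, 0.887, 0.428, -0.157]
ft_force: [-0.7, -0.7, 0.7]
grip_width: 0.0321
[0.5416 0.3724 0.2787] 0.03207509028719625 [-0.7954  0.7721  0.2859  0.9426 -0.0764  1.7811  0.3415]
[[ 0.5847  0.7836 -0.2099]
 [ 0.7339 -0.6212 -0.2747]
 [-0.3456  0.0065 -0.9383]]
[290.0612  93.2023]
[105.2733 201.6033]
```

View pics/t1a.png

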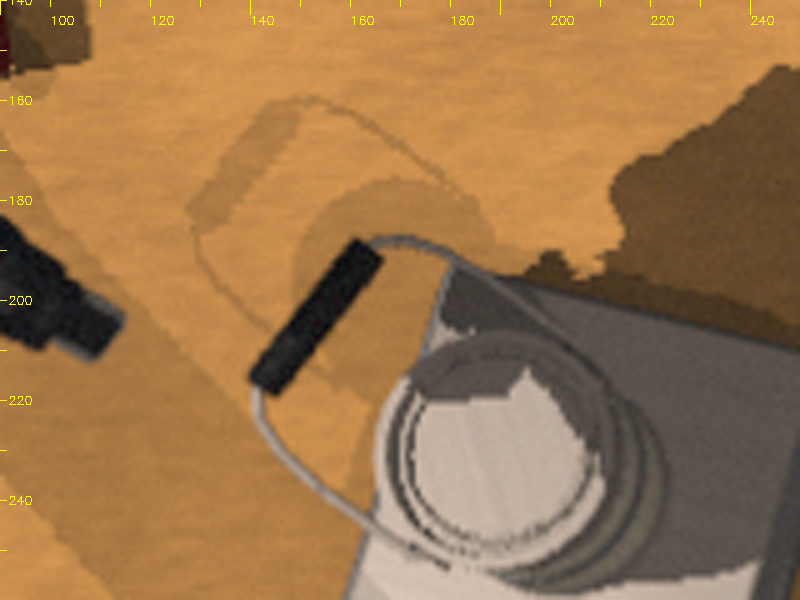

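View pics/s1a.png

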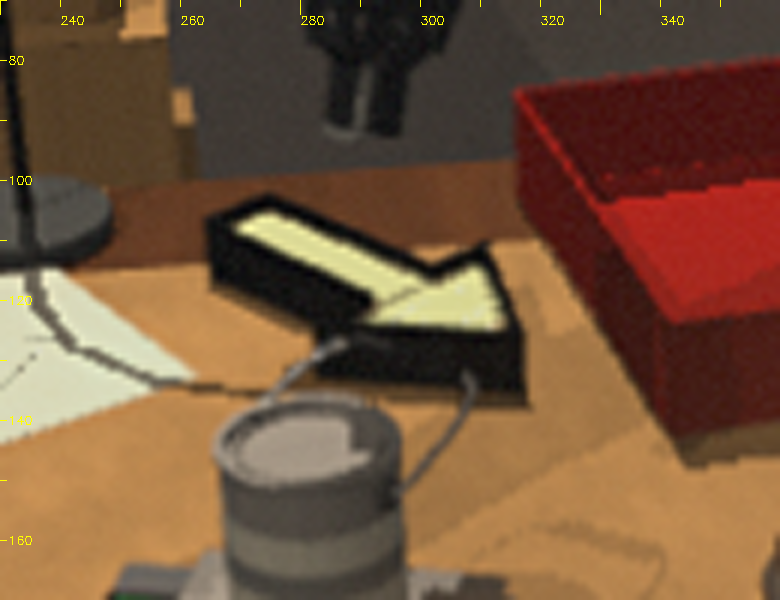

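```bash
python3 -m jog '[[[8,-12,-14],[0,0,0],0.25],[[9,-12,-14],[0,0,0],0.25],[[8,-12,-13],[0,0,0],0.25],[[0,0,0],[0,0,0],0.25],[[0,0,0],[0,0,0],0.25]]'
python3 - <<'E'
from h import *
np.set_printoptions(precision=4,suppress=True)
s=bot.sense();print(s['tool_pos'],s['q'],s['ft_force'])
for n in('side','top'):
  cv2.imwrite(f'pics/{n}2.png',bot.snapshot(n)); print(proj(n,s['tool_pos']))
crop('pics/top2.png','pics/t2a.png',90,140,160,120,5)
crop('pics/side2.png','pics/s2a.png',230,70,130,100,6)
E
```

```text
clock: 2.12
tool_pos: [0.5646, 0.3386, 0.2352]
eef_rot: [0.08, 0.885, 0.429, -0.161]
ft_force: [-0.2, 0.3, 0.5]
grip_width: 0.032
[0.5646 0.3386 0.2352] [-0.7482  0.7926  0.2849  1.0203 -0.0636  1.6857  0.3951] [-0.1704  0.3205  0.5155]
[299.0198 110.1922]
[132.6798 192.9756]
```

View pics/t2a.png

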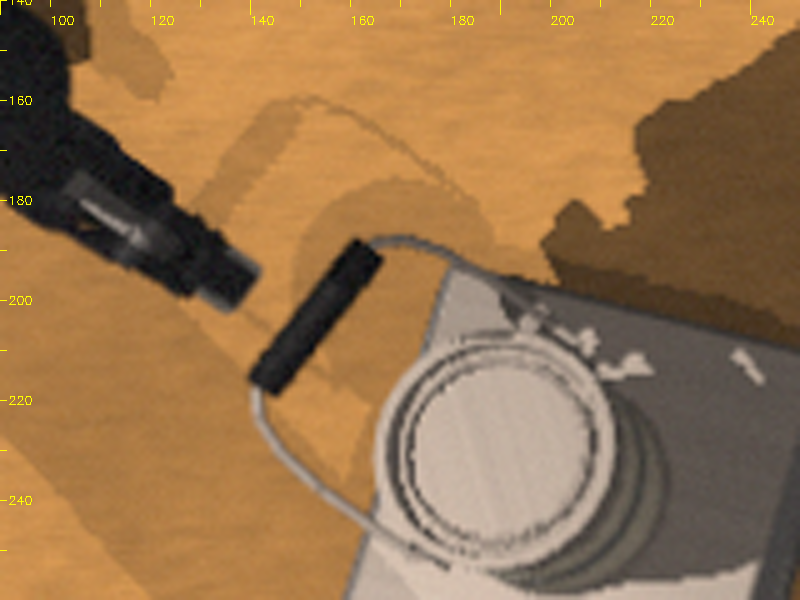

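View pics/s2a.png

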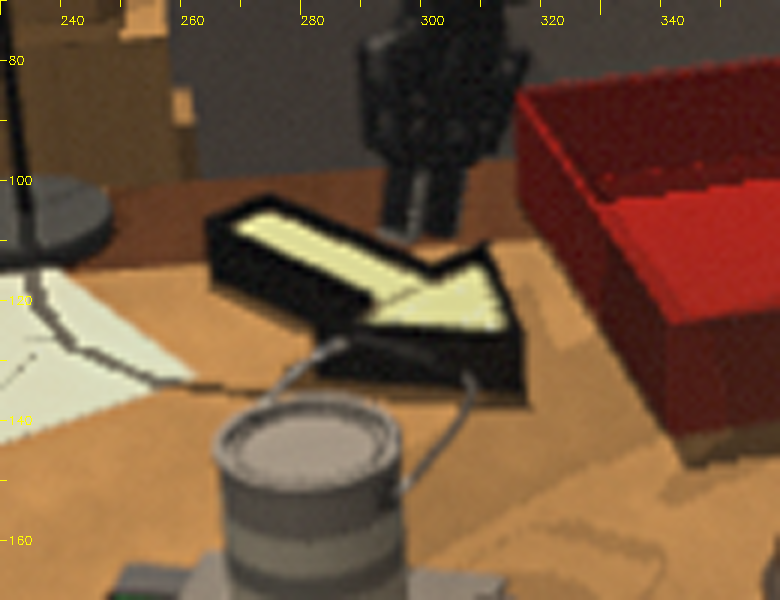

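Run:
```python
from h import *
np.set_printoptions(precision=1,suppress=True)
from scipy.spatial.transform import Rotation as Ro
s=bot.sense();w,x,y,z=s['eef_rot'];M=Ro.from_quat([x,y,z,w]).as_matrix();T=s['tool_pos']
for back in (0,.003,.008):
  for j in (-.024,-.016,0,.016,.024):
    P=T+M@[j,0,-back]; print(back,j,proj('side',P),proj('top',P))
```

```text
0 -0.024 [294.8 109.9] [139.4 198.6]
0 -0.016 [296.2 109.8] [136.8 196.7]
0 0 [299.  109.6] [131.6 192.9]
0 0.016 [301.7 109.4] [126.6 189.2]
0 0.024 [303.  109.3] [124.1 187.3]
0.003 -0.024 [294.9 109. ] [138.4 198. ]
0.003 -0.016 [296.3 108.8] [135.8 196. ]
0.003 0 [299.1 108.6] [130.7 192.2]
0.003 0.016 [301.8 108.4] [125.6 188.5]
0.003 0.024 [303.2 108.3] [123.1 186.7]
0.008 -0.024 [295.2 107.3] [136.8 196.9]
0.008 -0.016 [296.6 107.2] [134.2 195. ]
0.008 0 [299.4 107. ] [129.  191.2]
0.008 0.016 [302.1 106.8] [124.  187.5]
0.008 0.024 [303.4 106.7] [121.5 185.6]
```

```bash
python3 -m jog '[[[-2,-4,-13],[0,0,0],0.25],[[-2,-4,-13],[0,0,0],0.25],[[-3,-5,-13],[0,0,0],0.25],[[-3,-4,-13],[0,0,0],0.25],[[-2,-4,-13],[0,0,0],0.25]]'
python3 -m jog '[[[0,0,0],[0,0,0],0.25]]'
python3 - <<'E'
from h import *
np.set_printoptions(precision=4,suppress=True)
s=bot.sense();print(s['tool_pos'],s['q'],s['ft_force'])
for n in('side','top'):
  cv2.imwrite(f'pics/{n}3.png',bot.snapshot(n)); print(proj(n,s['tool_pos']))
crop('pics/top3.png','pics/t3a.png',110,160,130,100,6)
crop('pics/side3.png','pics/s3a.png',250,90,110,90,7)
E
```

```text
clock: 2.63
tool_pos: [0.5526, 0.3191, 0.1717]
eef_rot: [0.079, 0.885, 0.43, -0.158]
ft_force: [-0.9, -0.7, -0.1]
grip_width: 0.0318
clock: 2.72
tool_pos: [0.5516, 0.318, 0.1699]
eef_rot: [0.08, 0.885, 0.43, -0.16]
ft_force: [-0.3, -1.1, -0.9]
grip_width: 0.0318
[0.5516 0.318  0.1699] [-0.7499  0.7914  0.2812  1.2054 -0.0622  1.5013  0.4036] [-0.348  -1.06   -0.8818]
[296.2797 132.416 ]
[154.5262 205.6946]
```

View pics/t3a.png

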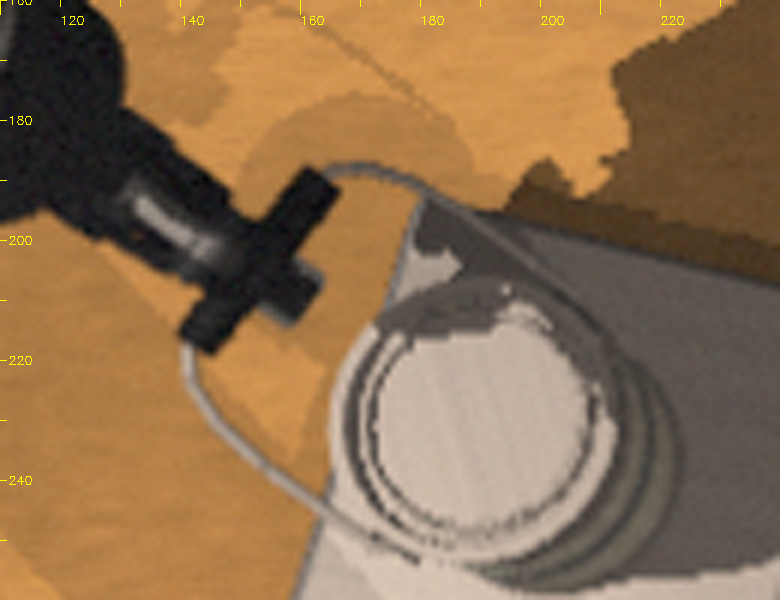

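View pics/s3a.png

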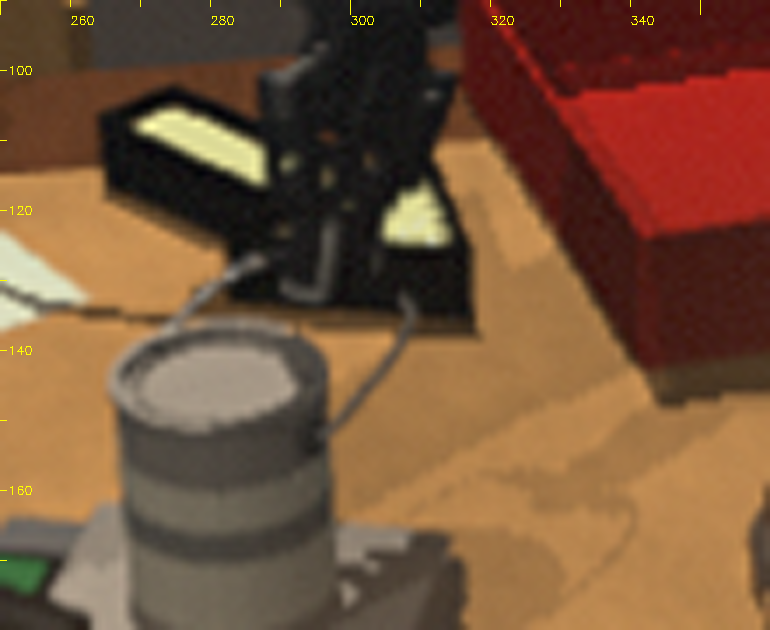

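```bash
python3 -m jog '[[[-2,-2.6,8.5],[2,-1.5,0],0.25],[[-2,-2.6,8.5],[2,-1.5,0],0.25],[[-3,-3.9,8],[2,-1.5,0],0.25],[[-3,-3.9,8],[2,-1.5,0],0.25],[[0,0,0],[0,0,0],0.25]]'
python3 - <<'E'
from h import *
np.set_printoptions(precision=4,suppress=True)
s=bot.sense();print(s['tool_pos'],s['q'],s['ft_force'])
for n in('side','top'):
  cv2.imwrite(f'pics/{n}4.png',bot.snapshot(n)); print(proj(n,s['tool_pos']))
a=[cv2.imread('pics/top4.png')[150:260,120:240],cv2.imread('pics/side4.png')[80:190,250:370]]
cv2.imwrite('pics/c4.png',cv2.resize(np.hstack(a),None,fx=3.3,fy=3.3,interpolation=2))
E
```

```text
clock: 3.23
tool_pos: [0.5444, 0.3036, 0.2089]
eef_rot: [0.04, 0.897, 0.434, -0.078]
ft_force: [0.4, -0.6, 1.3]
grip_width: 0.0321
[0.5444 0.3036 0.2089] [-0.7311  0.6266  0.2754  1.3788 -0.0909  1.3167  0.4384] [ 0.3805 -0.5893  1.2949]
[293.7488 123.5048]
[155.5345 204.9882]
```

View pics/c4.png

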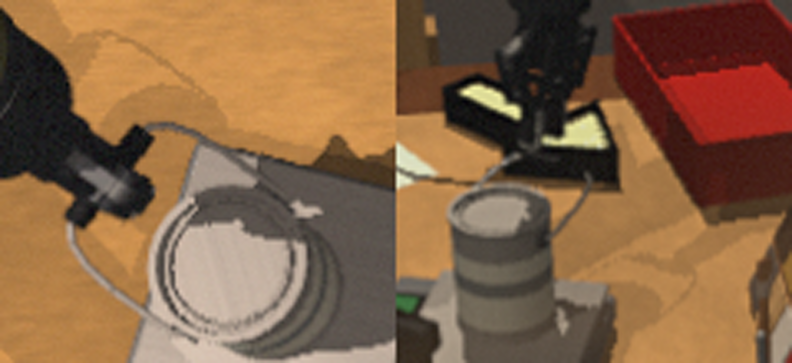

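Run:
```python
from h import *
crop('pics/top4.png','pics/t4a.png',120,160,100,80,8)
im=cv2.imread('pics/side4.png');cv2.imwrite('pics/b4.png',cv2.convertScaleAbs(im,alpha=2.5,beta=10))
crop('pics/b4.png','pics/s4a.png',260,90,80,60,10)
```

```text
(no output)
```

View pics/t4a.png

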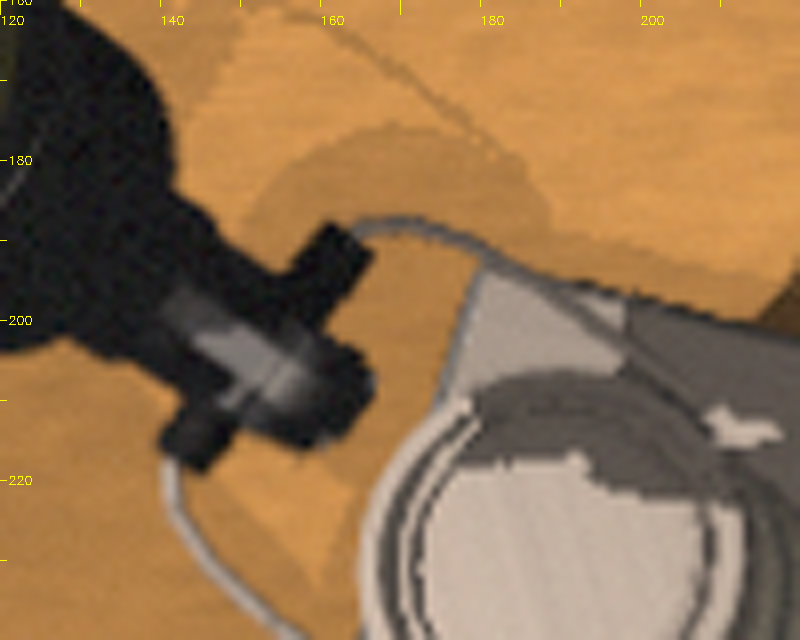

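View pics/s4a.png

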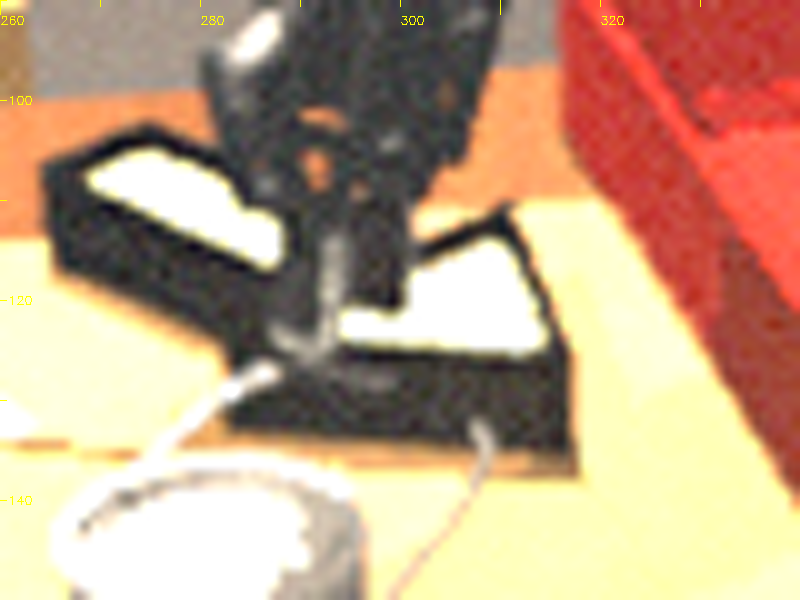

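```bash
python3 -m jog '[[[4,6,8],[-2,1.5,0],0.25],[[5,8,4],[-2,1.5,0],0.25],[[5,8,0],[-2,1.5,0],0.25],[[0,0,-10],[-2,1.5,0],0.25],[[0,0,-11],[0,0,0],0.25]]'
python3 -m jog '[[[0,0,0],[0,0,0],0.25]]'
python3 - <<'E'
from h import *
np.set_printoptions(precision=4,suppress=True)
from scipy.spatial.transform import Rotation as Ro
s=bot.sense();w,x,y,z=s['eef_rot'];M=Ro.from_quat([x,y,z,w]).as_matrix();T=s['tool_pos']
print(T,M,s['ft_force'])
G=np.array([.5544,.3199,.181]);print('roller in tool',M.T@(G-T)*1000,'delta',(G+.017*M[:,2]-T)*1000)
E
```

```text
clock: 3.75
tool_pos: [0.5572, 0.3293, 0.1927]
eef_rot: [0.08, 0.884, 0.431, -0.161]
ft_force: [-1.9, 0.7, -0.6]
grip_width: 0.0321
clock: 3.83
tool_pos: [0.5563, 0.3272, 0.1909]
eef_rot: [0.08, 0.885, 0.43, -0.161]
ft_force: [-0.2, -0.2, 0.1]
grip_width: 0.0319
[0.5563 0.3272 0.1909] [[ 0.5781  0.7867 -0.2168]
 [ 0.735  -0.6174 -0.2803]
 [-0.3543  0.0026 -0.9351]] [-0.1986 -0.2368  0.1088]
roller in tool [-2.9207  3.0227 11.7121] delta [ -5.5365 -12.0598 -25.8062]
```

```bash
python3 -m jog '[[[-1.5,-4,-8],[0,0,0],0.25],[[-2,-4,-9],[0,0,0],0.25],[[-1.5,-4,-9],[0,0,0],0.25],[[0,0,0],[0,0,0],0.35],[[0,0,0],[0,0,0],0.45]]'
python3 -m jog '[[[0,0,0],[0,0,0],0.52],[[0,0,0],[0,0,0],0.54]]'
python3 - <<'E'
from h import *
np.set_printoptions(precision=4,suppress=True)
s=bot.sense();print(s['tool_pos'],s['ft_force'],s['ft_torque'])
for n in('side','top'):
  cv2.imwrite(f'pics/{n}5.png',bot.snapshot(n)); print(proj(n,s['tool_pos']))
im=cv2.imread('pics/side5.png');im=cv2.convertScaleAbs(im,alpha=2.5,beta=10)
a=[cv2.imread('pics/top5.png')[160:240,120:220],im[80:160,250:350]]
cv2.imwrite('pics/c5.png',cv2.resize(np.hstack(a),None,fx=4,fy=4,interpolation=2))
E
```

```text
clock: 4.25
tool_pos: [0.5524, 0.3139, 0.1698]
eef_rot: [0.079, 0.886, 0.429, -0.158]
ft_force: [1.2, 1.0, -0.0]
grip_width: 0.0236
clock: 4.42
tool_pos: [0.5529, 0.315, 0.1702]
eef_rot: [0.079, 0.886, 0.43, -0.157]
ft_force: [2.2, 1.7, 0.8]
grip_width: 0.0195
[0.5529 0.315  0.1702] [2.1644 1.734  0.8036] [ 0.6139 -0.6614 -0.0453]
[296.7766 132.7305]
[155.943  204.9091]
```

View pics/c5.png

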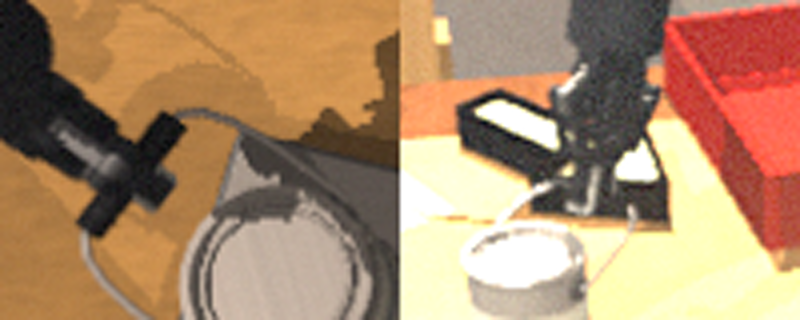

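```bash
python3 -m jog '[[[-0.5,-0.7,5],[0,0,0],0.54],[[-0.8,-1,5],[0,0,0],0.54]]'
python3 -m jog '[[[-1,-1.2,5],[0,0,0],0.54],[[-1.2,-1.5,5],[0,0,0],0.54]]'
python3 - <<'E'
from h import *
np.set_printoptions(precision=4,suppress=True)
s=bot.sense();print(s['tool_pos'],s['ft_force'],s['ft_torque'])
for n in('side','top'):
  cv2.imwrite(f'pics/{n}6.png',bot.snapshot(n)); print(proj(n,s['tool_pos']))
im=cv2.imread('pics/side6.png');im=cv2.convertScaleAbs(im,alpha=2.5,beta=10)
a=[cv2.imread('pics/top6.png')[160:240,120:220],im[80:160,250:350]]
cv2.imwrite('pics/c6.png',cv2.resize(np.hstack(a),None,fx=4,fy=4,interpolation=2))
E
```

```text
clock: 4.68
tool_pos: [0.5509, 0.3128, 0.1796]
eef_rot: [0.08, 0.885, 0.429, -0.159]
ft_force: [0.7, 1.3, -0.4]
grip_width: 0.0194
clock: 4.85
tool_pos: [0.5487, 0.31, 0.19]
eef_rot: [0.08, 0.885, 0.429, -0.159]
ft_force: [1.8, 1.8, -0.9]
grip_width: 0.0201
[0.5487 0.31   0.19  ] [ 1.7878  1.778  -0.9456] [ 0.6131 -0.4433 -0.0054]
[295.2709 127.9288]
[155.3228 204.8997]
```

View pics/c6.png

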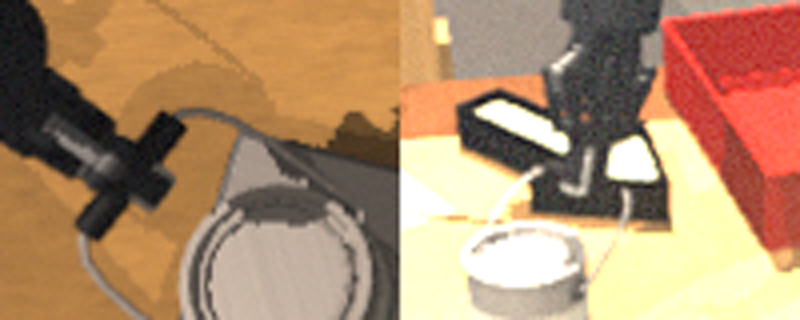

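```bash
python3 -m jog '[[[-2.8,-3.7,6.9],[2.4,-1.8,0],0.54],[[-3.3,-4.4,6.5],[2.4,-1.8,0],0.54],[[-3.7,-4.8,6],[2.4,-1.8,0],0.54]]'
python3 - <<'E'
from h import *
np.set_printoptions(precision=4,suppress=True)
s=bot.sense();print(s['tool_pos'],s['ft_force'],s['ft_torque'])
for n in('side','top'):
  cv2.imwrite(f'pics/{n}7.png',bot.snapshot(n)); print(proj(n,s['tool_pos']))
im=cv2.imread('pics/side7.png');im=cv2.convertScaleAbs(im,alpha=2.5,beta=10)
a=[cv2.imread('pics/top7.png')[160:240,120:220],im[80:160,250:350]]
cv2.imwrite('pics/c7.png',cv2.resize(np.hstack(a),None,fx=4,fy=4,interpolation=2))
E
```

```text
clock: 5.2
tool_pos: [0.5391, 0.2974, 0.2086]
eef_rot: [0.044, 0.895, 0.435, -0.089]
ft_force: [1.6, 2.4, 0.7]
grip_width: 0.0198
[0.5391 0.2974 0.2086] [1.6467 2.3781 0.7472] [ 0.521  -0.3183 -0.0242]
[292.1573 124.6459]
[158.784  207.5351]
```

View pics/c7.png

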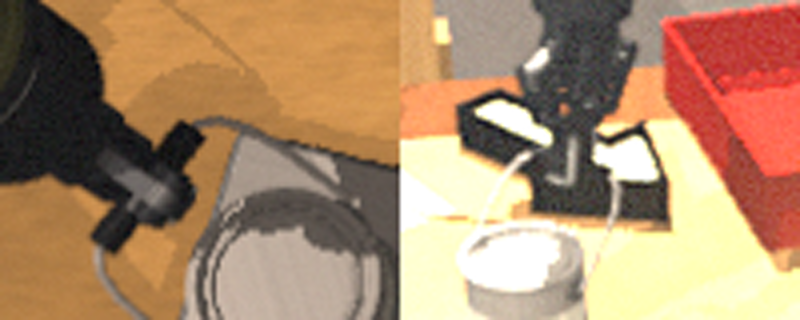

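```bash
python3 -m jog '[[[-4.1,-5.3,5.2],[2.4,-1.8,0],0.54],[[-4.4,-5.7,4.6],[2.4,-1.8,0],0.54],[[-4.6,-6,4],[2.4,-1.8,0],0.54],[[-4.7,-6.1,3.4],[1,-0.8,0],0.54]]'
python3 - <<'E'
from h import *
np.set_printoptions(precision=4,suppress=True)
s=bot.sense();print(s['tool_pos'],s['ft_force'],s['ft_torque'])
for n in('side','top'):
  cv2.imwrite(f'pics/{n}8.png',bot.snapshot(n)); print(proj(n,s['tool_pos']))
im=cv2.imread('pics/side8.png');im=cv2.convertScaleAbs(im,alpha=2.5,beta=10)
a=[cv2.imread('pics/top8.png')[160:260,120:220],im[80:180,250:350]]
cv2.imwrite('pics/c8.png',cv2.resize(np.hstack(a),None,fx=4,fy=4,interpolation=2))
E
```

```text
clock: 5.63
tool_pos: [0.5209, 0.2734, 0.226]
eef_rot: [0.003, 0.9, 0.436, -0.01]
ft_force: [0.7, 1.2, 1.5]
grip_width: 0.0197
[0.5209 0.2734 0.226 ] [0.7487 1.2407 1.5457] [ 0.1942 -0.1664  0.0421]
[286.3934 123.5848]
[168.6795 214.4544]
```

View pics/c8.png

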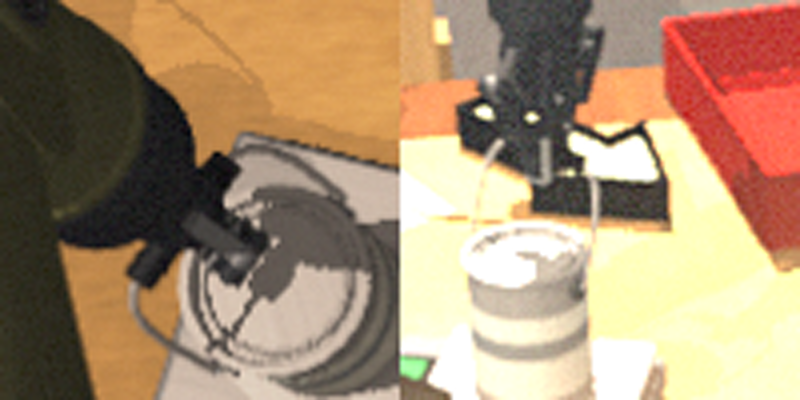

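```bash
python3 -m jog '[[[-4.5,-5.9,2.4],[0,0,0],0.54],[[-4.7,-6.1,1.7],[0,0,0],0.54],[[-4.8,-6.2,1],[0,0,0],0.54],[[-4.8,-6.2,0.4],[0,0,0],0.54],[[0,0,0],[0,0,0],0.54]]'
python3 - <<'E'
from h import *
np.set_printoptions(precision=4,suppress=True)
s=bot.sense();print(s['tool_pos'],s['ft_force'],s['ft_torque'],s['q'])
for n in('side','top'):
  cv2.imwrite(f'pics/{n}9.png',bot.snapshot(n)); print(proj(n,s['tool_pos']))
im=cv2.imread('pics/side9.png');im=cv2.convertScaleAbs(im,alpha=2.5,beta=10)
a=[cv2.imread('pics/top9.png')[160:260,120:220],im[80:180,250:350]]
cv2.imwrite('pics/c9.png',cv2.resize(np.hstack(a),None,fx=4,fy=4,interpolation=2))
E
```

```text
clock: 6.15
tool_pos: [0.5015, 0.248, 0.2312]
eef_rot: [0.004, 0.9, 0.436, -0.011]
ft_force: [-0.3, 0.1, -0.2]
grip_width: 0.0197
[0.5015 0.248  0.2312] [-0.3465  0.0781 -0.2469] [ 0.0337 -0.0132  0.0089] [-0.6858  0.4243  0.269   1.6609 -0.1147  1.0944  0.518 ]
[280.2631 126.4556]
[181.5086 223.343 ]
```

View pics/c9.png

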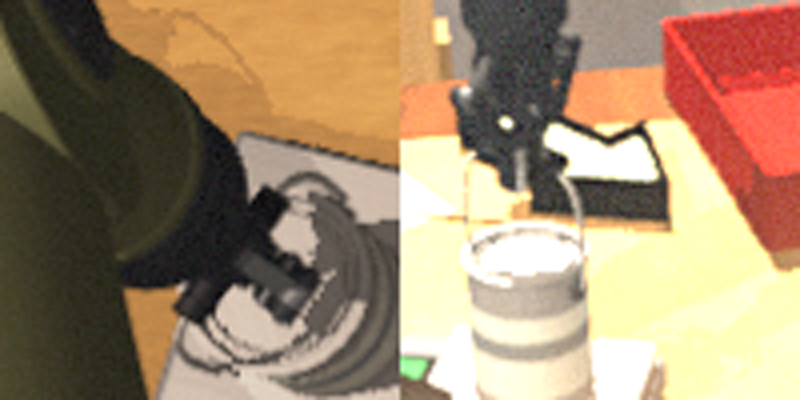

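```bash
python3 -m jog '[[[0,0,0],[0,0,0],0.6],[[0,0,0],[0,0,0],0.65],[[0,0,0],[0,0,0],0.8],[[0,0,0],[0,0,0],1],[[0,0,0],[0,0,0],1]]' 50
python3 -m jog '[[[0,0,0],[0,0,0],1],[[0,0,0],[0,0,0],1]]'
python3 - <<'E'
from h import *
np.set_printoptions(precision=4,suppress=True)
s=bot.sense();print(s['tool_pos'],s['ft_force'],s['ft_torque'])
for n in('side','top'):
  cv2.imwrite(f'pics/{n}10.png',bot.snapshot(n))
im=cv2.imread('pics/side10.png');im=cv2.convertScaleAbs(im,alpha=2.5,beta=10)
a=[cv2.imread('pics/top10.png')[160:260,120:220],im[80:180,250:350]]
cv2.imwrite('pics/c10.png',cv2.resize(np.hstack(a),None,fx=4,fy=4,interpolation=2))
E
```

```text
clock: 6.67
tool_pos: [0.5025, 0.2498, 0.2314]
eef_rot: [0.003, 0.9, 0.437, -0.01]
ft_force: [0.1, 0.9, 1.8]
grip_width: 0.0141
clock: 6.83
tool_pos: [0.5024, 0.2498, 0.2313]
eef_rot: [0.003, 0.9, 0.437, -0.01]
ft_force: [0.5, -0.4, 0.6]
grip_width: 0.0142
[0.5024 0.2498 0.2313] [ 0.5032 -0.4355  0.5998] [ 0.1511 -0.0083  0.0153]
```

View pics/c10.png

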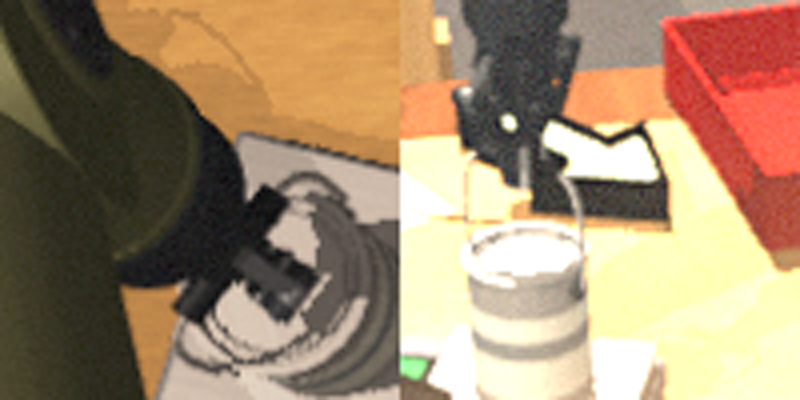

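```bash
python3 -m jog '[[[0,0,1],[0,0,0],1],[[0,0,2],[0,0,0],1],[[0,0,2],[0,0,0],1],[[0,0,2],[0,0,0],1],[[0,0,2],[0,0,0],1]]'
python3 -m jog '[[[0,0,2],[0,0,0],1],[[0,0,2],[0,0,0],1],[[0,0,2],[0,0,0],1],[[0,0,2],[0,0,0],1],[[0,0,2],[0,0,0],1]]'
python3 -m jog '[[[0,0,1],[0,0,0],1],[[0,0,0],[0,0,0],1],[[0,0,0],[0,0,0],1],[[0,0,0],[0,0,0],1]]'
python3 - <<'E'
from h import *
np.set_printoptions(precision=4,suppress=True)
s=bot.sense();print(s['tool_pos'],s['ft_force'],s['ft_torque'])
for n in('side','top'):
  cv2.imwrite(f'pics/{n}11.png',bot.snapshot(n))
im=cv2.imread('pics/side11.png');im=cv2.convertScaleAbs(im,alpha=2.0,beta=10)
a=[cv2.imread('pics/top11.png')[160:260,120:220],im[90:190,250:350]]
cv2.imwrite('pics/c11.png',cv2.resize(np.hstack(a),None,fx=4,fy=4,interpolation=2))
E
```

```text
clock: 7.35
tool_pos: [0.5022, 0.2494, 0.2402]
eef_rot: [0.003, 0.9, 0.437, -0.01]
ft_force: [-0.0, -0.6, -6.1]
grip_width: 0.0139
clock: 7.77
tool_pos: [0.5024, 0.2496, 0.2506]
eef_rot: [0.003, 0.9, 0.437, -0.01]
ft_force: [-0.4, 0.8, -5.5]
grip_width: 0.014
clock: 8.1
tool_pos: [0.5023, 0.2496, 0.2513]
eef_rot: [0.003, 0.9, 0.437, -0.01]
ft_force: [0.4, 0.7, -5.7]
grip_width: 0.0146
[0.5023 0.2496 0.2513] [ 0.4186  0.705  -5.7113] [ 0.0477 -0.0205  0.0301]
```

View pics/c11.png

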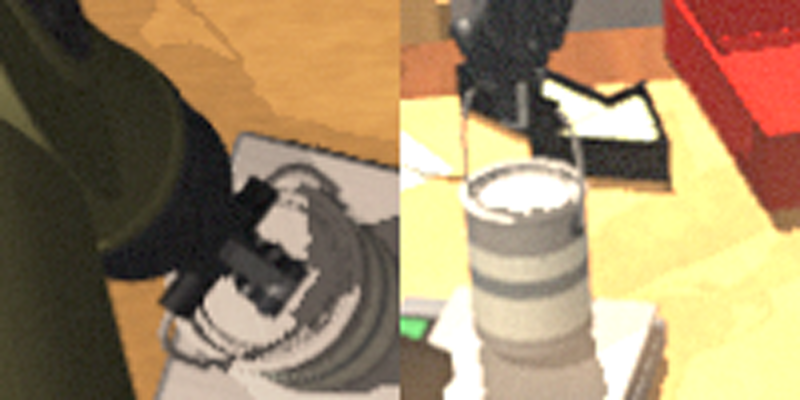

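```bash
python3 -m jog '[[[0,0,4],[0,0,0],1],[[0,0,7],[0,0,0],1],[[0,0,9],[0,0,0],1],[[0,0,10],[0,0,0],1],[[0,0,10],[0,0,0],1]]'
python3 -m jog '[[[0,0,10],[0,0,0],1],[[0.5,-2,9],[0,0,0],1],[[1,-4,7],[0,0,0],1],[[1.5,-6,5],[0,0,0],1],[[2,-8,3],[0,0,0],1]]'
python3 -m jog '[[[2.5,-9,0],[0,0,0],1],[[2.5,-10,0],[0,0,0],1],[[3,-11,0],[0,0,0],1],[[3,-12,0],[0,0,0],1],[[3,-12,0],[0,0,0],1]]'
python3 -m jog '[[[3,-12,0],[0,0,0],1],[[3,-12,0],[0,0,0],1],[[3,-12,0],[0,0,0],1],[[3,-12,0],[0,0,0],1],[[3,-12,0],[0,0,0],1]]'
python3 -m jog '[[[3,-12,0],[0,0,0],1],[[3,-12,0],[0,0,0],1],[[3,-12,0],[0,0,0],1],[[3,-12,0],[0,0,0],1],[[3,-12,0],[0,0,0],1]]'
python3 - <<'E'
from h import *
np.set_printoptions(precision=4,suppress=True)
s=bot.sense();print(s['tool_pos'],s['ft_force'],s['q'])
for n in('side','top'):
  cv2.imwrite(f'pics/{n}12.png',bot.snapshot(n))
E
```

```text
clock: 8.62
tool_pos: [0.5026, 0.2496, 0.2929]
eef_rot: [0.003, 0.9, 0.437, -0.009]
ft_force: [0.2, 0.1, -5.4]
grip_width: 0.0142
clock: 9.03
tool_pos: [0.5076, 0.2293, 0.3261]
eef_rot: [0.003, 0.899, 0.437, -0.01]
ft_force: [0.9, 0.2, -6.8]
grip_width: 0.0144
clock: 9.45
tool_pos: [0.5216, 0.1739, 0.325]
eef_rot: [0.003, 0.9, 0.436, -0.01]
ft_force: [-0.4, 0.1, -5.1]
grip_width: 0.0142
clock: 9.87
tool_pos: [0.5367, 0.1143, 0.3254]
eef_rot: [0.003, 0.9, 0.437, -0.01]
ft_force: [0.8, -0.3, -7.1]
grip_width: 0.0142
clock: 10.28
tool_pos: [0.5517, 0.0544, 0.3254]
eef_rot: [0.003, 0.9, 0.437, -0.01]
ft_force: [0.6, 0.1, -5.9]
grip_width: 0.0141
[0.5517 0.0544 0.3254] [ 0.5543  0.1483 -5.8674] [-0.3803  0.3546  0.3422  1.5117 -0.1065  1.3115  0.8749]
```

View pics/side12.png

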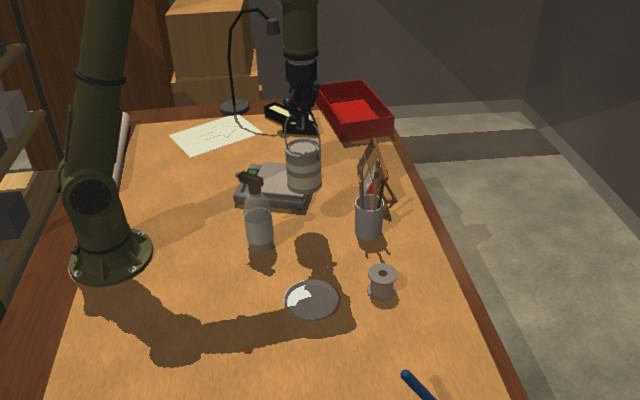

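View pics/top12.png

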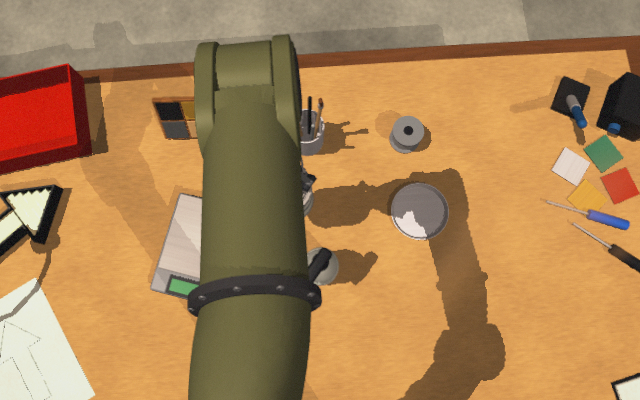

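```bash
python3 -m jog '[[[2,-12,0],[0,0,0],1],[[1,-12,0],[0,0,0],1],[[0,-12,0],[0,0,0],1],[[0,-12,0],[0,0,0],1],[[0,-12,0],[0,0,0],1]]'
python3 -m jog '[[[-1,-12,0],[0,0,0],1],[[-1,-12,0],[0,0,0],1],[[-1,-12,0],[0,0,0],1],[[-1,-12,0],[0,0,0],1],[[-1,-12,0],[0,0,0],1]]'
python3 -m jog '[[[-1.5,-12,0],[0,0,0],1],[[-1.5,-12,0],[0,0,0],1],[[-1.5,-12,0],[0,0,0],1],[[-1.5,-12,0],[0,0,0],1],[[-1.5,-12,0],[0,0,0],1]]'
python3 -m jog '[[[-1.5,-12,0],[0,0,0],1],[[-1.5,-12,0],[0,0,0],1],[[-1.5,-12,0],[0,0,0],1],[[-1.5,-11,0],[0,0,0],1],[[-1.5,-10,0],[0,0,0],1]]'
python3 -m jog '[[[-1,-9,0],[0,0,0],1],[[-1,-7,0],[0,0,0],1],[[-1,-6,0],[0,0,0],1],[[-0.5,-4,0],[0,0,0],1],[[0,-2,0],[0,0,0],1]]'
python3 -m jog '[[[0,0,0],[0,0,0],1],[[0,0,0],[0,0,0],1],[[0,0,0],[0,0,0],1]]'
python3 - <<'E'
from h import *
np.set_printoptions(precision=4,suppress=True)
s=bot.sense();print(s['tool_pos'],s['ft_force'],s['q'])
for n in('side','top'):
  cv2.imwrite(f'pics/{n}13.png',bot.snapshot(n))
crop('pics/side13.png','pics/s13.png',250,170,140,170,4)
crop('pics/top13.png','pics/t13.png',330,130,160,130,5)
E
```

```text
clock: 10.8
tool_pos: [0.5542, -0.0057, 0.3254]
eef_rot: [0.003, 0.9, 0.436, -0.01]
ft_force: [0.5, -0.6, -5.5]
grip_width: 0.0142
clock: 11.22
tool_pos: [0.5492, -0.0656, 0.3254]
eef_rot: [0.003, 0.9, 0.437, -0.01]
ft_force: [-0.1, 0.7, -6.3]
grip_width: 0.0146
clock: 11.63
tool_pos: [0.5417, -0.1256, 0.3254]
eef_rot: [0.003, 0.9, 0.437, -0.01]
ft_force: [-0.5, -0.6, -6.2]
grip_width: 0.0143
clock: 12.05
tool_pos: [0.5342, -0.1828, 0.3254]
eef_rot: [0.003, 0.9, 0.436, -0.01]
ft_force: [0.3, -0.1, -6.0]
grip_width: 0.0139
clock: 12.47
tool_pos: [0.5308, -0.21, 0.3253]
eef_rot: [0.003, 0.9, 0.436, -0.01]
ft_force: [-0.1, 0.4, -6.3]
grip_width: 0.0143
clock: 12.72
tool_pos: [0.5311, -0.2087, 0.3253]
eef_rot: [0.003, 0.899, 0.437, -0.01]
ft_force: [-0.3, -0.9, -5.5]
grip_width: 0.0145
[ 0.5311 -0.2087  0.3253] [-0.2892 -0.896  -5.4723] [ 0.0526  0.3851  0.4118  1.4774 -0.136   1.3183  1.377 ]
```

View pics/s13.png

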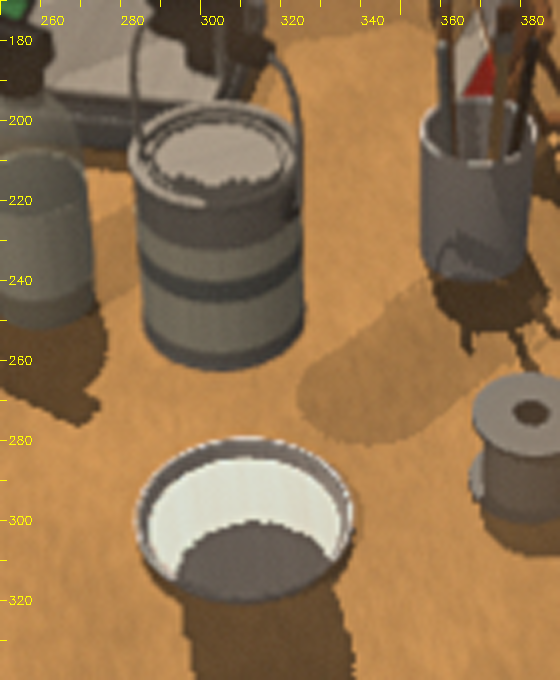

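View pics/t13.png

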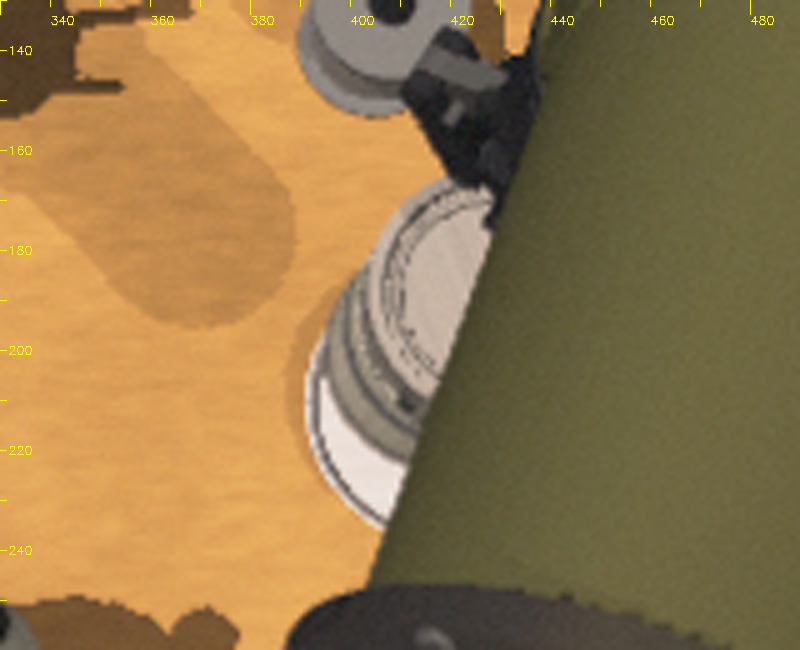

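Run:
```python
from h import *
np.set_printoptions(precision=4,suppress=True)
def ell(cam,c,z,r):  # projected bbox centre of circle
    P=np.array([proj(cam,[c[0]+r*np.cos(a),c[1]+r*np.sin(a),z]) for a in np.linspace(0,6.28,90)]);return P.min(0),P.max(0)
print('saucer side pred top-est',ell('side',(.5295,-.238),.014,.067),'seen 284-338.5, 279-321')
print('   avg',ell('side',(.533,-.240),.014,.067))
print('saucer top avg', ell('top',(.5305,-.239),.014,.067),'seen 391.2-449.2, 182.7-240')
for c in ((.531,-.209),(.534,-.211)):print('lid side',c,ell('side',c,.267,.0475),'seen 282.3-325.5,194.5-221.8')
for c in ((.531,-.209),(.534,-.211)):print('lid top',c,ell('top',c,.267,.0475),'seen left 401, top ~165')
print('ti',ell('side',(.499,.2497),.173,.0475),'seen 266-297(?),135-152')
```

```text
saucer side pred top-est (array([281.6952, 279.8567]), array([337.0999, 320.6671])) seen 284-338.5, 279-321
   avg (array([283.1962, 280.2768]), array([338.6565, 321.1649]))
saucer top avg (array([391.0619, 182.4225]), array([449.7317, 240.2991])) seen 391.2-449.2, 182.7-240
lid side (0.531, -0.209) (array([283.0557, 195.8181]), array([327.0246, 222.2126])) seen 282.3-325.5,194.5-221.8
lid side (0.534, -0.211) (array([284.5041, 196.2178]), array([328.5269, 222.6744])) seen 282.3-325.5,194.5-221.8
lid top (0.531, -0.209) (array([403.4096, 161.0979]), array([456.0107, 212.4711])) seen left 401, top ~165
lid top (0.534, -0.211) (array([404.3372, 159.444 ]), array([456.8936, 210.738 ])) seen left 401, top ~165
ti (array([264.6912, 135.9187]), array([296.4694, 151.673 ])) seen 266-297(?),135-152
```

```bash
python3 -m jog '[[[0.5,-2,0],[0,0,0],1],[[0.5,-4,-2],[0,0,0],1],[[1,-5,-4],[0,0,0],1],[[1,-6,-6],[0,0,0],1],[[1,-6,-8],[0,0,0],1]]'
python3 -m jog '[[[0.5,-5,-9],[0,0,0],1],[[0.5,-3,-10],[0,0,0],1],[[0,-2,-10],[0,0,0],1],[[0,0,-10],[0,0,0],1],[[0,0,-10],[0,0,0],1]]'
python3 -m jog '[[[0,0,-9],[0,0,0],1],[[0,0,-7],[0,0,0],1],[[0,0,-5],[0,0,0],1],[[0,0,-3],[0,0,0],1],[[0,0,-1],[0,0,0],1]]'
python3 -m jog '[[[0,0,0],[0,0,0],1],[[0,0,0],[0,0,0],1],[[0,0,0],[0,0,0],1],[[0,0,0],[0,0,0],1],[[0,0,0],[0,0,0],1]]'
python3 - <<'E'
from h import *
np.set_printoptions(precision=4,suppress=True)
s=bot.sense();print(s['tool_pos'],s['ft_force'],s['q'])
for n in('side','top'):
  cv2.imwrite(f'pics/{n}14.png',bot.snapshot(n))
crop('pics/side14.png','pics/s14.png',250,190,120,140,5)
crop('pics/top14.png','pics/t14.png',360,150,130,110,6)
E
```

```text
clock: 13.23
tool_pos: [0.5351, -0.2333, 0.3049]
eef_rot: [0.004, 0.9, 0.436, -0.01]
ft_force: [0.2, 0.2, -5.6]
grip_width: 0.0144
clock: 13.65
tool_pos: [0.5357, -0.2423, 0.255]
eef_rot: [0.003, 0.9, 0.436, -0.01]
ft_force: [-0.1, 1.0, -5.9]
grip_width: 0.0144
clock: 14.07
tool_pos: [0.5359, -0.2422, 0.231]
eef_rot: [0.003, 0.9, 0.437, -0.01]
ft_force: [-0.3, 0.0, -6.8]
grip_width: 0.0142
clock: 14.48
tool_pos: [0.536, -0.2425, 0.2317]
eef_rot: [0.004, 0.9, 0.437, -0.01]
ft_force: [-0.8, -0.7, -5.5]
grip_width: 0.0143
[ 0.536  -0.2425  0.2317] [-0.8102 -0.7278 -5.5113] [ 0.1196  0.4745  0.3977  1.5994 -0.1764  1.1123  1.4605]
```

View pics/s14.png

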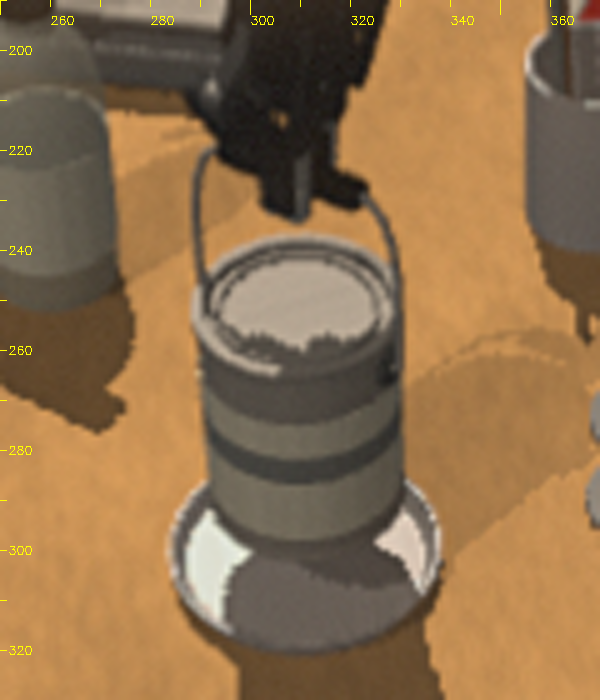

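View pics/t14.png

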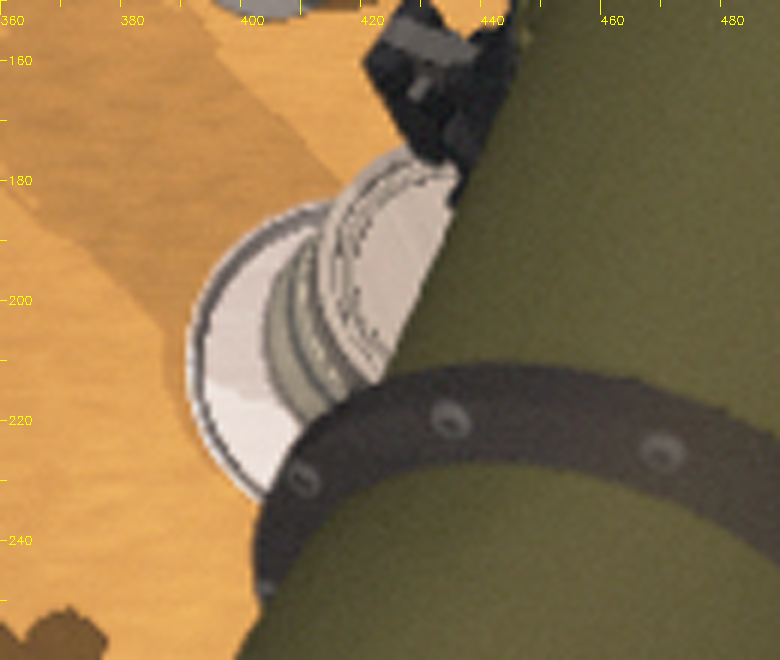

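Run:
```python
from h import *
np.set_printoptions(precision=2,suppress=True)
def ell(cam,c,z,r):
    P=np.array([proj(cam,[c[0]+r*np.cos(a),c[1]+r*np.sin(a),z]) for a in np.linspace(0,6.28,180)]);return P.min(0),P.max(0)
print(ell('side',(.534,-.239),.174,.0475),'seen 288.4-330.4, 237.4-265.2')
print(ell('side',(.534,-.239),.056,.0475),'bottom seen 292.2-330.6, low 298')
print(ell('top',(.530,-.2385),.174,.0475),'seen left 412.2,top ~174')
print(ell('top',(.530,-.2385),.056,.0475),'seen left 403.8')
print(proj('side',(.534,-.239,.174))-proj('side',(.544,-.239,.174)),proj('side',(.534,-.239,.174))-proj('side',(.534,-.229,.174)),proj('side',(.534,-.239,.174))-proj('side',(.534,-.239,.184)))
```

```text
(array([287.84, 236.2 ]), array([330.56, 264.56])) seen 288.4-330.4, 237.4-265.2
(array([290.69, 273.33]), array([330.84, 302.19])) bottom seen 292.2-330.6, low 298
(array([411.13, 173.38]), array([459.02, 220.39])) seen left 412.2,top ~174
(array([402.18, 186.76]), array([445.27, 229.22])) seen left 403.8
[-4.47  0.42] [0.47 2.93] [0.14 3.4 ]
```

```bash
python3 -m jog '[[[0,0.5,-2],[0,0,0],1],[[0,0.5,-4],[0,0,0],1],[[0,0.5,-6],[0,0,0],1],[[0,0.5,-6],[0,0,0],1],[[0,0,-6],[0,0,0],1]]'
python3 -m jog '[[[0,0,-6],[0,0,0],1],[[0,0,-4],[0,0,0],1],[[0,0,-3],[0,0,0],1],[[0,0,-2],[0,0,0],1],[[0,0,-1],[0,0,0],1]]'
python3 -m jog '[[[0,0,0],[0,0,0],1],[[0,0,0],[0,0,0],1],[[0,0,0],[0,0,0],1],[[0,0,0],[0,0,0],1],[[0,0,0],[0,0,0],1]]'
python3 - <<'E'
from h import *
np.set_printoptions(precision=4,suppress=True)
s=bot.sense();print(s['tool_pos'],s['ft_force'])
for n in('side','top'):
  cv2.imwrite(f'pics/{n}15.png',bot.snapshot(n))
a=cv2.resize(cv2.imread('pics/side15.png')[220:340,260:370],None,fx=4,fy=4,interpolation=2);b=cv2.resize(cv2.imread('pics/top15.png')[140:260,380:460],None,fx=4,fy=4,interpolation=2)
cv2.imwrite('pics/c15.png',np.hstack([a,b]))
E
```

```text
clock: 15.0
tool_pos: [0.5357, -0.2401, 0.2064]
eef_rot: [0.003, 0.9, 0.437, -0.01]
ft_force: [-0.3, -0.5, -6.3]
grip_width: 0.0143
clock: 15.42
tool_pos: [0.5359, -0.2404, 0.1911]
eef_rot: [0.003, 0.9, 0.437, -0.01]
ft_force: [0.2, 0.0, -6.3]
grip_width: 0.0141
clock: 15.83
tool_pos: [0.536, -0.2404, 0.1915]
eef_rot: [0.003, 0.9, 0.437, -0.01]
ft_force: [-0.2, -0.5, -6.4]
grip_width: 0.0141
[ 0.536  -0.2404  0.1915] [-0.2323 -0.5091 -6.3501]
```

View pics/c15.png

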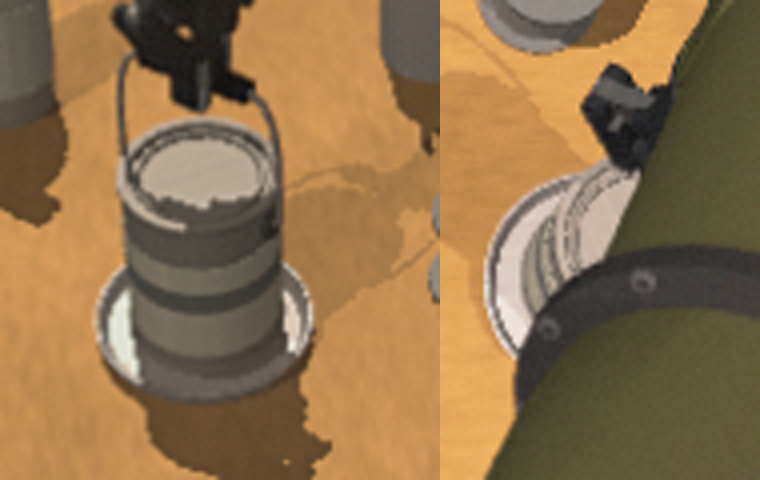

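```bash
python3 -m jog '[[[0,0,-2],[0,0,0],1],[[0,0,-2],[0,0,0],1],[[0,0,-1.5],[0,0,0],1],[[0,0,-1],[0,0,0],1],[[0,0,-1],[0,0,0],1]]'
python3 -m jog '[[[0,0,-1],[0,0,0],1],[[0,0,-1],[0,0,0],1],[[0,0,-0.8],[0,0,0],1]]'
python3 -m jog '[[[0,0,-0.8],[0,0,0],1],[[0,0,-0.8],[0,0,0],1]]'
```

```text
clock: 16.35
tool_pos: [0.5359, -0.2404, 0.1836]
eef_rot: [0.003, 0.9, 0.437, -0.01]
ft_force: [-0.2, 0.1, -5.6]
grip_width: 0.0139
clock: 16.6
tool_pos: [0.5359, -0.2404, 0.1809]
eef_rot: [0.003, 0.9, 0.437, -0.01]
ft_force: [0.1, -0.6, -6.1]
grip_width: 0.0143
clock: 16.77
tool_pos: [0.5361, -0.2404, 0.1796]
eef_rot: [0.004, 0.9, 0.437, -0.01]
ft_force: [0.7, 0.3, -3.3]
grip_width: 0.0139
```

Contact has begun; unload the rest gently.

```bash
python3 -m jog '[[[0,0,-0.6],[0,0,0],1],[[0,0,-0.6],[0,0,0],1],[[0,0,0],[0,0,0],1]]'
python3 -m jog '[[[0,0,-0.6],[0,0,0],1],[[0,0,0],[0,0,0],1]]'
python3 - <<'E'
from h import *
for n in('side','top'):
  cv2.imwrite(f'pics/{n}16.png',bot.snapshot(n))
a=cv2.resize(cv2.imread('pics/side16.png')[220:340,260:370],None,fx=4,fy=4,interpolation=2);b=cv2.resize(cv2.imread('pics/top16.png')[140:260,380:460],None,fx=4,fy=4,interpolation=2)
cv2.imwrite('pics/c16.png',np.hstack([a,b]))
E
```

```text
clock: 17.02
tool_pos: [0.5365, -0.2406, 0.1793]
eef_rot: [0.004, 0.9, 0.437, -0.009]
ft_force: [-0.7, 1.2, 4.6]
grip_width: 0.0139
clock: 17.18
tool_pos: [0.5366, -0.2407, 0.1792]
eef_rot: [0.004, 0.9, 0.437, -0.009]
ft_force: [-0.9, 1.7, 7.9]
grip_width: 0.0145
```

View pics/c16.png

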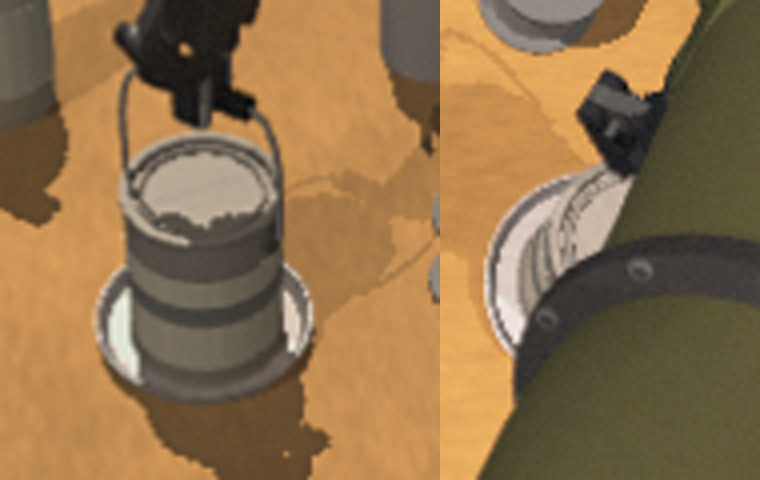

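```bash
python3 -m jog '[[[0,0,0.6],[0,0,0],1],[[0,0,0.4],[0,0,0],1],[[0,0,0],[0,0,0],1]]'
python3 -m jog '[[[0,0,0],[0,0,0],0.6],[[0,0,0],[0,0,0],0.55],[[0,0,0],[0,0,0],0.45],[[0,0,0],[0,0,0],0.3],[[0,0,0],[0,0,0],0.15]]' 20
python3 -m jog '[[[0,0,0],[0,0,0],0],[[0,0,0],[0,0,0],0],[[0,0,2],[0,0,0],0],[[0,0,4],[0,0,0],0],[[0,0,6],[0,0,0],0]]'
```

```text
clock: 17.53
tool_pos: [0.5364, -0.2406, 0.1793]
eef_rot: [0.004, 0.9, 0.437, -0.009]
ft_force: [-0.8, 1.2, 4.9]
grip_width: 0.0141
clock: 17.95
tool_pos: [0.5358, -0.2405, 0.1784]
eef_rot: [0.003, 0.9, 0.437, -0.01]
ft_force: [0.9, 0.0, -0.3]
grip_width: 0.0365
clock: 18.37
tool_pos: [0.5357, -0.2403, 0.1907]
eef_rot: [0.003, 0.9, 0.437, -0.01]
ft_force: [-0.3, -0.0, -0.5]
grip_width: 0.0424
```

```bash
python3 -m jog '[[[0,0,10],[0,0,0],0],[[0,0,14],[0,0,0],0],[[0,0,18],[0,0,0],0],[[0,0,20],[0,0,0],0],[[0,0,20],[0,0,0],0]]'
python3 -m jog '[[[0,-15,20],[0,0,0],0],[[0,-20,20],[0,0,0],0],[[0,-25,20],[0,0,0],0],[[0,-25,10],[0,0,0],0],[[0,-25,0],[0,0,0],0]]'
python3 -m jog '[[[0,-25,0],[0,0,0],0],[[0,-25,0],[0,0,0],0],[[0,-20,0],[0,0,0],0],[[0,-10,0],[0,0,0],0],[[0,0,0],[0,0,0],0]]'
python3 - <<'E'
from h import *
for n in('side','top'):
  cv2.imwrite(f'pics/{n}17.png',bot.snapshot(n))
a=cv2.resize(cv2.imread('pics/side17.png')[220:340,260:370],None,fx=4,fy=4,interpolation=2);b=cv2.resize(cv2.imread('pics/top17.png')[150:270,380:460],None,fx=4,fy=4,interpolation=2)
cv2.imwrite('pics/c17.png',np.hstack([a,b]))
print(bot.sense()['q'])
E
```

```text
clock: 18.78
tool_pos: [0.5358, -0.2405, 0.2746]
eef_rot: [0.004, 0.9, 0.436, -0.01]
ft_force: [1.0, -0.3, 0.5]
grip_width: 0.0427
clock: 19.2
tool_pos: [0.5364, -0.3521, 0.3471]
eef_rot: [0.006, 0.9, 0.437, -0.008]
ft_force: [0.7, -0.0, 0.0]
grip_width: 0.0424
clock: 19.62
tool_pos: [0.5346, -0.4328, 0.3428]
eef_rot: [0.004, 0.9, 0.435, -0.011]
ft_force: [-0.8, 0.6, 0.2]
grip_width: 0.043
[ 0.42979933  0.58706146  0.41636085  1.09750547 -0.20614599  1.49942017
  1.70135636]
```

View pics/c17.png

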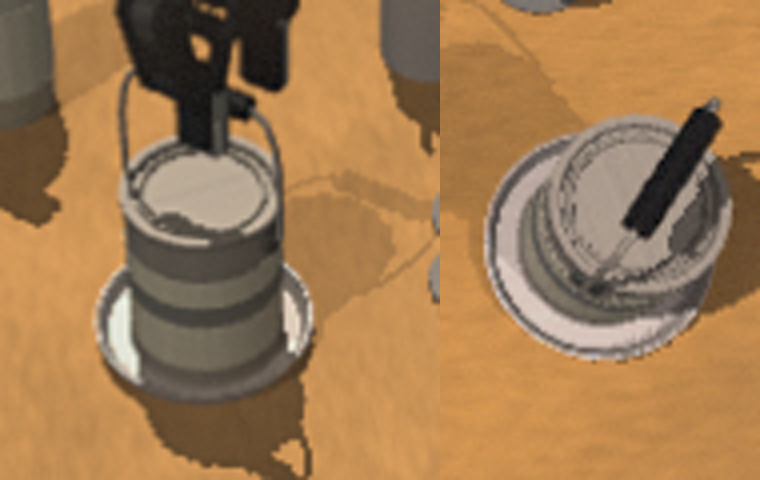

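View pics/top17.png

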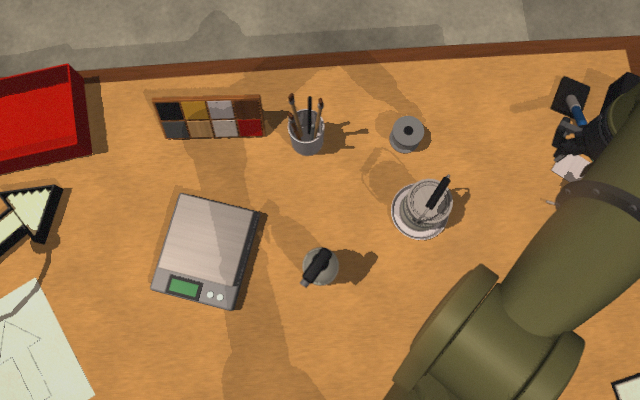

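View pics/side17.png

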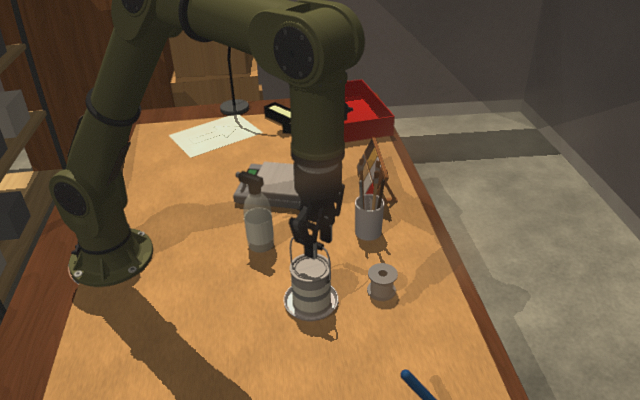

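Run:
```python
from h import *
np.set_printoptions(precision=2,suppress=True)
def ell(cam,c,z,r):
    P=np.array([proj(cam,[c[0]+r*np.cos(a),c[1]+r*np.sin(a),z]) for a in np.linspace(0,6.28,180)]);return P.min(0),P.max(0)
print(ell('top',(.530,-.2385),.121,.0475))
print(ell('side',(.534,-.239),.121,.0475))
print(proj('top',(.53,-.2385,.195)),proj('top',(.53,-.2385,.121))-proj('top',(.54,-.2385,.121)))
crop('pics/top17.png','pics/t17.png',380,160,100,90,8)
```

```text
(array([406.87, 179.74]), array([452.48, 224.59]))
(array([289.16, 253.44]), array([330.69, 282.08]))
[437.39 194.39] [0.56 4.7 ]
```

View pics/t17.png

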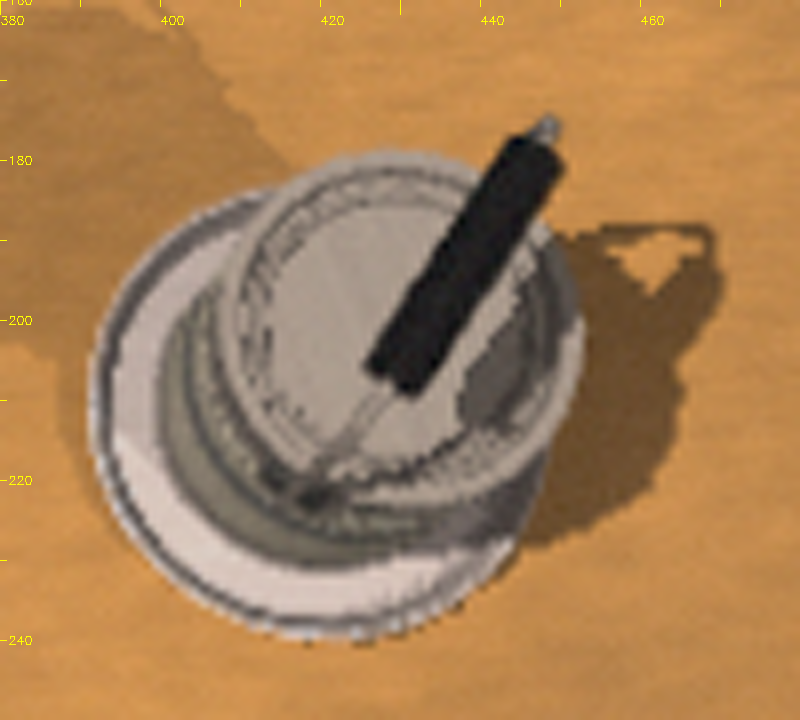

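```bash
python3 -c "
from bench import bot
s=bot.sense();print(s['clock'],s['joint_velocities']);print(bot.finish_job())"
```

```text
19.7167 [-0.02136149 -0.01057501 -0.01063737  0.01176507 -0.00253123 -0.00363352
 -0.0012239 ]
the job is handed in; nothing more can be done
None
```

The scale is clear: the tin stands upright in the drip saucer with its bail upright. The job was handed in at 19.7 s with the robot clear of everything.

**What I did:** I raised the bail with the roller held loosely between the fingers. The tin stayed standing on the platter, with no shift I could see in the pictures, and pushes were about 3 N at most. I then gripped the roller at 50 N and lifted the tin, which weighed about 0.58 kg. I carried it between the spray bottle and the brush pot, set it down, released it and moved away.

**Last checks:**
- **Tin position:** in the top picture its lid is within about 1 pixel (about 2 mm) of where it would be if centred in the saucer. It stands flat, inside the rim.
- **Bail:** the roller is within about 1 pixel of the upright position.
- **Other things:** the spray bottle, brush pot, spool and board look the same as at the start.

**What did not go as planned:**
- The first try at raising the bail slipped off above the roller and barely moved the bail. I repeated it with the fingers closer together.
- While getting into position, joint 6 briefly read 1.963 rad against its stated limit of 1.96. I reduced the tilt straight away, but I can't rule out that this counts as passing the range.
- At set-down, I briefly pressed on the tin with about 8 N before releasing it.
- The two cameras disagreed by about 5 mm in x, so I judged the tin and saucer against each other within each picture.

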